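Hold the finds box open

ROBOT

A 6-joint arm with a two-finger parallel gripper is mounted at the origin on the work surface. World frame = base frame: x ahead of the robot, y to its left, z up, the work surface at z = 0. Lengths are in m, angles in rad, forces in N, time in s.
With the tool pointing down it reaches from about 0.275 to 0.75 m from the base axis. Payload 10.2 kg.
Tool frame: the origin (TCP) lies midway between the tips of the shut fingers; the grasp point (between the pads) lies grip_depth behind it (grip_depth is the distance from the TCP to the grasp point, in m); z points along the fingers, y is the direction in which the jaws open and shut (so a half turn about z gives the same grasp; the last joint's range is limited). The gripper opens to 88 mm and grips with 3 to 60 N. Pads are 18 mm wide; open, the fingers measure 123 mm over their backs; the gripper's body (75 mm by 187 mm) begins 45 mm behind the grasp point.
Start: joints at [0.955, 0.313, 1.498, -0, 1.331, -0.223], TCP at [0.201, 0.485, 0.239] pointing down, gripper open.
Joint ranges: [-2.94, 2.94], [-0.97, 2.17], [0.19, 2.56], [-1.23, 4.37], [0.02, 3.11], [-2.88, 2.88]. Speed limits (rad/s): [2.39, 2.39, 3.01, 3.14, 3.14, 3.14].

INTERFACE

Orientations are given as a unit quaternion [w, x, y, z].
In Python, from workcell import state, get_image, camera_params, finish_job, trace, spot_point, grip_depth gives the robot as it stands.
- The arm moves only by the tool play_rows, never from a script. Its argument "moves" is a list of rows, each an object with "claw": the opening, from 0 (shut) to 1 (fully open); "translation": the shift along the tool's x, y, z in cm, a list of three; "turn": the turn, a rotation vector about the tool's x, y, z in rad, a list of three. A call has exactly 5 rows; each row is the pose to reach, as a shift and turn from the pose measured when the call began, along the tool's axes at that moment; what a row does not reach only later rows make up. A row lasts 1/10 s, in which the tool goes at most 50 mm and 8.59 degrees, less where a joint would pass 70% of its speed; a pose out of reach is approached as far as the arm can. A call with a gripper value outside its range is refused whole. The fingers move at their own pace and stop on an object; "grip_force" is the grip in N (left out, the last holds). Time passes only in rows, so rows that repeat a pose let the fingers close, or fill a call up. It gives the time, the measured TCP pose, the force and the opening at its end, in the units of the state.
- state(): the state, without advancing time (a new reading comes with each control period).
- get_image(name): name is "side" or "top"; returns the picture (420x560x3 uint8, red, green, blue); there is no depth.
- camera_params(name): a dict with "mtx" (3x3 intrinsics, pixels), "k1" (the pictures are not rectified: a ray, as slopes to the right and down, at radius r is drawn at 1 + k1 r^2 times it, then the intrinsics apply), "extrinsics" (4x4, takes a point from camera to world coordinates). Camera axes: x right, y down, z forward; pixel columns grow to the right and rows downward; lengths in m; the calibration is good to about 2 mm. A picture is of the moment at which its call begins. camera_params takes no time and is no camera call.
- finish_job(): hands the job in, once; it reports no verdict.
Trained networks look in the newest picture that a camera, given by its name, has taken for a name from the list of things; names that differ only in an ending like _2 or _b are one class to them, and where a whole thing is asked for, a point or a joint stands for the part that bears it (a point fixed in the world has none). Each returns a list of dicts, best first, with "confidence" (0 to 1); they miss things now and then, are a little off and sometimes report something else, mostly with a low value. They report only what shows in the picture. A call takes as long as a camera call.
- trace(thing, camera): "mask" (420x560 bool, what is visible of it) and "centre" ([row, column] in pixels, amid what is visible of it).
- spot_point(thing, camera): "centre" ([row, column] in pixels: a listed point, or the origin of a listed thing).
The state is a dict: "t": time; "joint_positions": joint angles; "joint_vel": joint speeds; "tau": joint torques, N m; "eef_pos": TCP position; "orientation": TCP orientation; "force": force on the tool from outside, world axes, zero at the start; "wrist_torque": the same for the moment, N m; "gripper_width": finger opening in m.
Only numpy, scipy, OpenCV 4.12 (cv2) and the standard library are available. Lean on these libraries where they do the work, as an engineer would, in place of code of your own. Each camera call takes 0.05 s, during which the arm holds its last target.

TASK

Two lidded finds boxes stand on the sorting table, and the big curved potsherd lies just beyond one of them, waiting to be packed. With the gripper's fingers, raise the lid of that box to 45 degrees (5 degrees either way is fine) and finish while still holding it there, steady, so that the colleague across the table can lay the sherd in. The lid shuts by itself if let go; keep the other box shut and do not disturb the sherd, the hand lens, the bowl or the brush.

Things in the scene. Friction and masses are not known exactly. Their poses are not given: they have to be found in the camera images.
- box_left: finds box of grey sheet metal, at the robot's left (+y), fixed on a dark foam pad of its own size, 6 to 40 mm high; 170 (own x) x 180 x 85 high, walls 4 mm. Origin: centre of its underside; z up, own x points away from the robot; turned by up to 32 degrees. The lid is hinged on the near wall (own x = -85 mm): its far edge rises and tips towards the robot
- tag_left: paper sheet 150 x 110 mm, flat on the table, just beyond the far side of this box (its centre about 200 mm from the box's centre): the place of the find that waits for this box, or of something else, which lies within 45 mm of its centre (the origin)
- hinge_left (a joint): opening angle of this box's lid, rad: 0 shut, growing as the far edge rises, stop at 1.6; 45 degrees = 0.785. Gravity and a weak spring shut it from any angle when let go; no catch or detent; holding it at 45 degrees takes about 2 to 3 N at the bar
- hinge_left_axis (a point): middle of the lid's hinge line, 86 mm above the box's underside, above the near wall; the hinge line runs along the box's own y
- lid_left: this box's lid: grey steel plate 170 x 180 x 6 mm, about 0.28 kg, with a steel bar handle on top. Origin on the hinge line at the middle; own x runs along the plate from the hinge to the free far edge, own z is the outward normal of the plate; its underside is at own z = 0
- lid_left_bar (a point): middle of the lid's handle: round steel bar 10 mm thick, 76 long between two posts, along the box's own y, 140 mm from the hinge along the lid, its axis 40 mm above the lid's upper face (46 mm along the lid's own z from the hinge line); turns with the lid; 132 mm above the box's underside when shut. Pinch it from above, the fingers closing along the box's own x
- box_right: finds box of grey sheet metal, the box at the robot's right (-y), fixed on a dark foam pad of its own size, 6 to 40 mm high; 170 (own x) x 180 x 85 high, walls 4 mm. Origin: centre of its underside; z up, own x points away from the robot; turned by up to 32 degrees. The lid is hinged on the near wall (own x = -85 mm): its far edge rises and tips towards the robot
- tag_right: paper sheet 150 x 110 mm, flat on the table, just beyond the far side of this box (its centre about 200 mm from the box's centre): the place of the find that waits for this box, or of something else, which lies within 45 mm of its centre (the origin)
- hinge_right (a joint): opening angle of this box's lid, rad: 0 shut, growing as the far edge rises, stop at 1.6; 45 degrees = 0.785. Gravity and a weak spring shut it from any angle when let go; no catch or detent; holding it at 45 degrees takes about 2 to 3 N at the bar
- hinge_right_axis (a point): middle of the lid's hinge line, 86 mm above the box's underside, above the near wall; the hinge line runs along the box's own y
- lid_right: this box's lid: grey steel plate 170 x 180 x 6 mm, about 0.28 kg, with a steel bar handle on top. Origin on the hinge line at the middle; own x runs along the plate from the hinge to the free far edge, own z is the outward normal of the plate; its underside is at own z = 0
- lid_right_bar (a point): middle of the lid's handle: round steel bar 10 mm thick, 76 long between two posts, along the box's own y, 140 mm from the hinge along the lid, its axis 40 mm above the lid's upper face (46 mm along the lid's own z from the hinge line); turns with the lid; 132 mm above the box's underside when shut. Pinch it from above, the fingers closing along the box's own x
- sherd: the big curved potsherd, brown fired clay, arched like a roof tile: about 122 (own x) x 86 mm, 9 mm thick, 30 mm high, convex side up, 0.16 kg, loose; lies on the table just beyond one of the boxes: the box in front of which it lies is the one to open. Origin: centre of its underside. Do not move it
- lens: hand lens lying flat: white round frame 80 mm across, 12 mm thick, black handle 85 mm long along own -x, loose; lies beyond the other box. Origin: centre of the frame's underside. Do not move it
- bowl: small clay bowl 100 mm across, 45 mm high, loose, on the right of the work; origin: centre of its underside. Do not move it
- brush: finds brush lying along own x, loose, on the left of the work. Do not move it

How it is judged:
By the outcome, as a careful person would: the job done as asked, in the order asked, and still so for the second after the job is handed in, while the arm keeps its last pose, push and grip.
It also fails if it takes over 32 s, if anything falls off the work surface, if the arm or the gripper's body presses on something with over 40 N, if the wrist force passes 120 N, or if a joint passes its speed limit or range.

## Working session

There is one attempt and no reset: what is moved stays moved. The work goes in short steps, Python scripts to look and compute and a tool call to move; the robot and the scene stay as the last step left them, time stands still between calls to the robot, and variables do not carry over. Pictures are saved under pics/ and viewed, and the job is handed in when it is done.

Besides the shell and the picture viewer there is one more tool, called after "Request:" in YAML: its name, and indented under it one key for each argument. play_rows: Moves the arm, as the interface text tells. Its arguments: {"type":"object","properties":{"moves":{"type":"array"},"grip_force":{"type":"number"}},"required":["moves"]}

```bash
mkdir -p pics; ls; python3 - <<'E'
from workcell import *
import cv2, numpy as np
np.set_printoptions(precision=4,suppress=True)
s=state()
for k,v in s.items(): print(k,v)
print(grip_depth)
for n in ("side","top"):
    im=get_image(n); cv2.imwrite(f"pics/{n}0.png",im[:,:,::-1])
    p=camera_params(n); print(n,p)
E
```

```text
pics
t 0.0
joint_positions [ 0.9546  0.3134  1.4984 -0.      1.331  -0.2234]
joint_vel [-0.0001  0.0001 -0.0008  0.0001  0.0001 -0.0025]
tau [ -0.0007 -40.2214 -25.2268   0.0695   0.0353  -0.0001]
eef_pos [0.2008 0.4848 0.2382]
orientation [-0.0002  0.1951  0.9808 -0.0006]
force [0.6056 0.1531 0.0476]
wrist_torque [-0.0135 -0.0151 -0.0071]
gripper_width 0.08836678772409151
0.0187
side {'mtx': array([[422.1227,   0.    , 282.3371],
       [  0.    , 422.1227, 207.0178],
       [  0.    ,   0.    ,   1.    ]]), 'k1': -0.011321414198540094, 'extrinsics': array([[ 0.7281, -0.52  ,  0.4466, -0.0929],
       [-0.6854, -0.5459,  0.4819, -0.7389],
       [-0.0068, -0.6569, -0.7539,  1.2384],
       [ 0.    ,  0.    ,  0.    ,  1.    ]])}
top {'mtx': array([[419.5166,   0.    , 274.1893],
       [  0.    , 419.5166, 211.1162],
       [  0.    ,   0.    ,   1.    ]]), 'k1': -0.11916148016506643, 'extrinsics': array([[-0.0075, -0.9827,  0.1852,  0.3288],
       [-1.    ,  0.0072, -0.002 ,  0.0102],
       [ 0.0006, -0.1852, -0.9827,  1.4248],
       [ 0.    ,  0.    ,  0.    ,  1.    ]])}
```

View pics/side0.png

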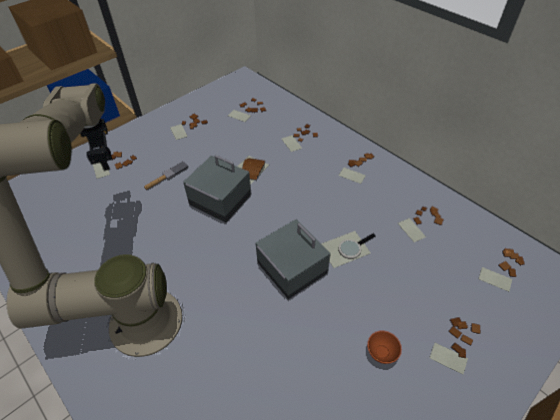

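View pics/top0.png

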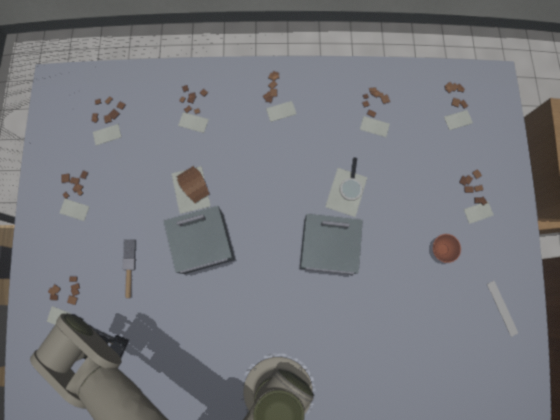

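```bash
cat > h.py <<'E'
import numpy as np, cv2
from workcell import camera_params
np.set_printoptions(precision=4,suppress=True)
P={n:camera_params(n) for n in("side","top")}
def proj(n,X):
    p=P[n];T=np.linalg.inv(p["extrinsics"]);X=np.atleast_2d(X)
    r,_=cv2.Rodrigues(T[:3,:3])
    uv,_=cv2.projectPoints(X.astype(float),r,T[:3,3],p["mtx"],np.array([p["k1"],0,0,0,0.]))
    return uv[:,0]   # col,row
def ray(n,rc):
    p=P[n];u=cv2.undistortPoints(np.array([[[rc[1],rc[0]]]],float),p["mtx"],np.array([p["k1"],0,0,0,0.]))[0,0]
    d=p["extrinsics"][:3,:3]@np.array([u[0],u[1],1.]);return p["extrinsics"][:3,3],d/np.linalg.norm(d)
def atz(n,rc,z):
    o,d=ray(n,rc);return o+d*(z-o[2])/d[2]
def tri(a,b):
    A=np.zeros((3,3));c=np.zeros(3)
    R=[ray("side",a),ray("top",b)]
    for o,d in R:
        M=np.eye(3)-np.outer(d,d);A+=M;c+=M@o
    X=np.linalg.solve(A,c);return X,[np.linalg.norm(np.cross(X-o,d)) for o,d in R]
E
python3 - <<'E'
from h import *
from workcell import *
for th in ["sherd","lens","lid_left_bar","lid_right_bar","hinge_left_axis","hinge_right_axis","box_left","box_right","tag_left","tag_right"]:
    g={}
    for n in("side","top"):
        r=spot_point(th,n); g[n]=r
        print(th,n,[(np.round(q["centre"],1),round(q["confidence"],2)) for q in r[:3]])
    if g["side"] and g["top"]: print("   ",*tri(g["side"][0]["centre"],g["top"][0]["centre"]))
E
```

```text
sherd side [(array([168.6, 246.5]), 0.88)]
sherd top [(array([186.4, 193.4]), 0.79), (array([266.1, 126.1]), 0.7), (array([247.3, 328.2]), 0.55)]
    [0.6731 0.2904 0.0235] [np.float64(0.009741027331184619), np.float64(0.009741027331184628)]
lens side [(array([248.5, 348.5]), 0.59), (array([192.8, 218.7]), 0.35)]
lens top [(array([190.1, 349.3]), 0.55)]
    [ 0.6705 -0.2563  0.0073] [np.float64(0.002183130077798146), np.float64(0.0021831300777980195)]
lid_left_bar side [(array([158.1, 222.6]), 0.72)]
lid_left_bar top [(array([220., 188.]), 0.93), (array([242.2, 199.6]), 0.61)]
    [0.5394 0.2686 0.177 ] [np.float64(0.0010178111410086561), np.float64(0.0010178111410087546)]
lid_right_bar side [(array([231.4, 307.1]), 0.98), (array([260. , 271.5]), 0.63)]
lid_right_bar top [(array([222.9, 334.4]), 0.69)]
    [ 0.5317 -0.1781  0.1568] [np.float64(0.0024398841988306883), np.float64(0.002439884198830425)]
hinge_left_axis side [(array([195.5, 202.6]), 0.71)]
hinge_left_axis top [(array([265.1, 205.3]), 0.77)]
    [0.4057 0.2255 0.1065] [np.float64(0.0008664311668749359), np.float64(0.00086
[... 279 characters left out ...]
 [(array([241. , 198.4]), 0.78)]
    [0.4856 0.2662 0.0275] [np.float64(0.007114066281125196), np.float64(0.007114066281125138)]
box_right side [(array([263.4, 292.5]), 0.76)]
box_right top [(array([243.5, 328.4]), 0.64)]
    [ 0.4792 -0.1729  0.0221] [np.float64(0.0021087895035912453), np.float64(0.002108789503591334)]
tag_left side [(array([169.7, 248.3]), 0.41)]
tag_left top [(array([189.6, 192.8]), 0.64)]
    [0.6711 0.2897 0.0159] [np.float64(0.0013735699194208075), np.float64(0.0013735699194209992)]
tag_right side [(array([171.9, 249.6]), 0.73)]
tag_right top [(array([192.7, 343.5]), 0.66)]
    [ 0.4677 -0.1194  0.4801] [np.float64(0.08472229063849675), np.float64(0.08472229063849679)]
```

The sherd, at side (253,168) and top (193,186) as (column, row), lies beyond the left box. The lens lies beyond the right one, so the left box is the one to open. Next I'll refine its pose.

```bash
python3 - <<'E'
from h import *
from workcell import *
a=cv2.imread("pics/side0.png")[145:230,170:280]; cv2.imwrite("pics/c_s.png",cv2.resize(a,None,fx=7,fy=7,interpolation=cv2.INTER_CUBIC))
a=cv2.imread("pics/top0.png")[200:280,155:245]; cv2.imwrite("pics/c_t.png",cv2.resize(a,None,fx=7,fy=7,interpolation=cv2.INTER_CUBIC))
E
```

```text
(no output)
```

View pics/c_s.png

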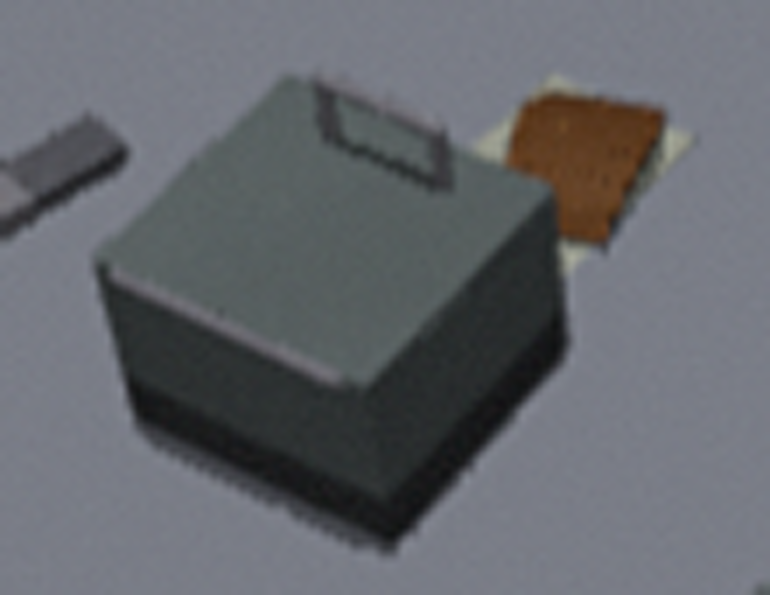

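View pics/c_t.png

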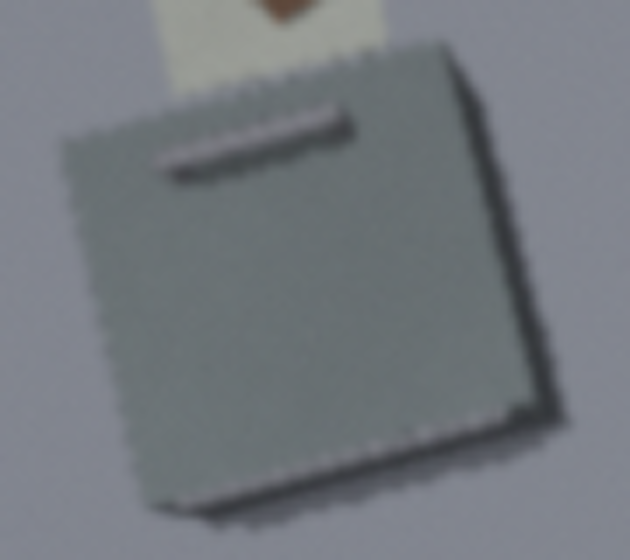

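```bash
cat > fit.py <<'E'
from h import *
from scipy.optimize import least_squares
S={"FL":(290,75),"FR":(553,185),"NR":(368,388),"NL":(97,258),"bNL":(137,425),"bNR":(392,550),"bFR":(568,345),"pNR":(387,498),"pFR":(562,318),"B1":(322,79),"B2":(447,133)}
T={"FL":(65,140),"FR":(448,45),"NR":(537,408),"NL":(155,507),"bNR":(563,425),"B1":(157,163),"B2":(340,112)}
# local coords relative box underside ; table pts z=-pad flagged
L={"FL":(85,90,92),"FR":(85,-90,92),"NR":(-85,-90,92),"NL":(-85,90,92),"bNL":(-85,90,None),"bNR":(-85,-90,None),"bFR":(85,-90,None),"pNR":(-85,-90,0),"pFR":(85,-90,0),"B1":(55,38,136),"B2":(55,-38,136)}
def pt(k,q):
    x,y,h,a=q[:4];l=L[k];z=0 if l[2] is None else h+l[2]/1e3
    c,s=np.cos(a),np.sin(a);return np.array([x+c*l[0]/1e3-s*l[1]/1e3,y+s*l[0]/1e3+c*l[1]/1e3,z])
def res(q,full=False):
    o=[];
    for n,D,off in(("side",S,(170,145)),("top",T,(155,200))):
        for k,v in D.items():
            uv=np.array(v)/7-0.43+off
            o.append(proj(n,pt(k,q))[0]-uv)
            if full: print(n,k,o[-1])
    return np.concatenate(o)
if __name__=="__main__":
    r=least_squares(res,[.48,.25,.03,.25],loss="soft_l1",f_scale=0.7)
    q=r.x;print("x y pad yaw",q, np.degrees(q[3]));res(q,True)
    J=r.jac;print("sd",np.sqrt(np.diag(np.linalg.inv(J.T@J))))
    a=q[3];ex=np.array([np.cos(a),np.sin(a),0])
    print("bar",np.array([q[0],q[1],q[2]+.132])+ex*.055,"hinge",np.array([q[0],q[1],q[2]+.086])-ex*.085)
E
python3 fit.py
```

```text
x y pad yaw [0.4885 0.2489 0.037  0.2611] 14.957574982204264
side FL [ 0.2869 -0.1199]
side FR [0.5446 0.9015]
side NR [-0.4228  0.5895]
side NL [-0.7033  0.2409]
side bNL [-0.3479 -0.5134]
side bNR [0.0856 0.319 ]
side bFR [0.5356 1.2902]
side pNR [-0.2788  1.483 ]
side pFR [ 0.8065 -1.2369]
side B1 [ 0.1509 -0.0336]
side B2 [-1.336  -0.5286]
top FL [-0.5104  0.3295]
top FR [-0.2359 -0.9556]
top NR [ 0.3767 -0.7848]
top NL [-1.285   0.2826]
top bNR [ 0.4385 -0.2732]
top B1 [ 1.1961 -0.4067]
top B2 [-0.838   0.3633]
sd [0.0013 0.0017 0.0033 0.0103]
bar [0.5416 0.2631 0.169 ] hinge [0.4064 0.227  0.123 ]
```

```bash
cat > g.py <<'E'
from h import *
from workcell import state
from scipy.spatial.transform import Rotation as R
def go(p,yaw,pitch=0):
    """tool y horizontal at yaw; pitch: lean (rad) turning the fingers with the lid"""
    s=state();q=s["orientation"];R0=R.from_quat([q[1],q[2],q[3],q[0]]).as_matrix()
    best=None
    for f in(0,np.pi):
        a=yaw+f;y=np.array([np.cos(a),np.sin(a),0]);z=np.array([0,0,-1.]);M=np.c_[np.cross(y,z),y,z]
        # lid opening rotates about -box y
        M=R.from_rotvec(-pitch*np.array([-np.sin(yaw),np.cos(yaw),0])).as_matrix()@M
        rv=R.from_matrix(R0.T@M).as_rotvec()
        if best is None or np.linalg.norm(rv)<np.linalg.norm(best): best=rv
    t=R0.T@(np.array(p)-s["eef_pos"])*100
    print("t",round(s["t"],2),"pos",s["eef_pos"],"q",np.array(q),"F",s["force"],"w",s["gripper_width"])
    print("translation cm",t,"turn",best,"J",s["joint_positions"])
E
python3 -c "
from g import *
go([.5416,.2631,.215],.2611)"
```

```text
t 1.1 pos [0.201  0.485  0.2387] q [0.     0.1951 0.9808 0.    ] F [-1.1485 -0.0595 -0.3404] w 0.08779492773708479
translation cm [-39.9634  -7.464    2.3733] turn [ 0.     -0.      0.9169] J [ 0.9546  0.3129  1.4977 -0.      1.331  -0.2234]
```

Request:
play_rows:
  moves:
    - {"claw": 1, "translation": [-4, -0.75, 0], "turn": [0, 0, 0.1]}
    - {"claw": 1, "translation": [-8, -1.5, 0], "turn": [0, 0, 0.2]}
    - {"claw": 1, "translation": [-12, -2.25, 0], "turn": [0, 0, 0.3]}
    - {"claw": 1, "translation": [-16, -3, 0], "turn": [0, 0, 0.4]}
    - {"claw": 1, "translation": [-20, -3.75, 0], "turn": [0, 0, 0.5]}

```text
t: 1.6
eef_pos: [0.3726, 0.3727, 0.2388]
orientation: [0.0, 0.434, 0.901, 0.0]
force: [-0.5, 0.8, 0.6]
gripper_width: 0.0882
```

```bash
python3 -c "
from g import *
go([.5416,.2631,.215],.2611)"
```

```text
t 1.6 pos [0.3726 0.3727 0.2388] q [0.     0.4336 0.9011 0.0001] F [-0.5257  0.782   0.647 ] w 0.08819607842730556
translation cm [-19.1112   6.3641   2.3822] turn [ 0.0002 -0.0001  0.4128] J [ 0.563   0.3172  1.4916  0.      1.3326 -0.1109]
```

Request:
play_rows:
  moves:
    - {"claw": 1, "translation": [-4.5, 1.5, 0.4], "turn": [0, 0, 0.1]}
    - {"claw": 1, "translation": [-9, 3, 0.9], "turn": [0, 0, 0.2]}
    - {"claw": 1, "translation": [-14, 4.6, 1.4], "turn": [0, 0, 0.3]}
    - {"claw": 1, "translation": [-18, 6, 2], "turn": [0, 0, 0.4]}
    - {"claw": 1, "translation": [-19.1, 6.36, 2.38], "turn": [0, 0, 0.413]}

```text
t: 2.1
eef_pos: [0.5443, 0.2603, 0.2139]
orientation: [0.0, 0.612, 0.791, -0.0]
force: [-0.6, 1.5, -0.3]
gripper_width: 0.0881
```

```bash
python3 - <<'E'
from g import *
from workcell import *
go([.5416,.2631,.1503],.2611)
for n,(r0,r1,c0,c1) in {"side":(110,240,150,290),"top":(150,290,130,280)}.items():
    im=get_image(n)[:,:,::-1]; cv2.imwrite(f"pics/{n}1.png",cv2.resize(im[r0:r1,c0:c1],None,fx=4,fy=4,interpolation=cv2.INTER_CUBIC))
E
```

```text
t 2.1 pos [0.5443 0.2603 0.2139] q [ 0.0001  0.6116  0.7911 -0.0003] F [-0.5712  1.5456 -0.2931] w 0.0880942949069094
translation cm [ 0.3405 -0.1862  6.3639] turn [-0.0003  0.0005 -0.0066] J [ 0.2523  0.5049  1.2828 -0.0005  1.3542 -0.0021]
```

View pics/side1.png

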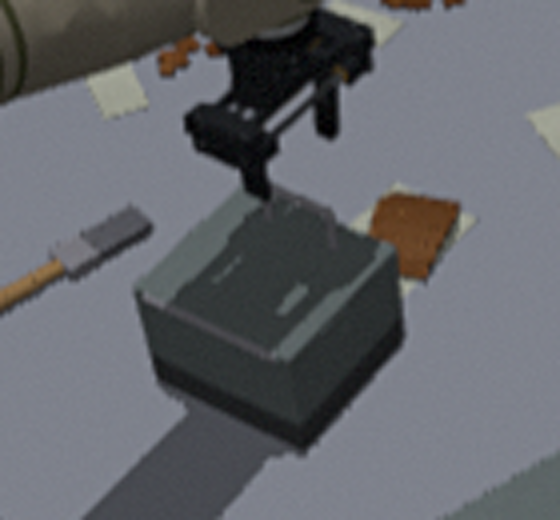

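View pics/top1.png

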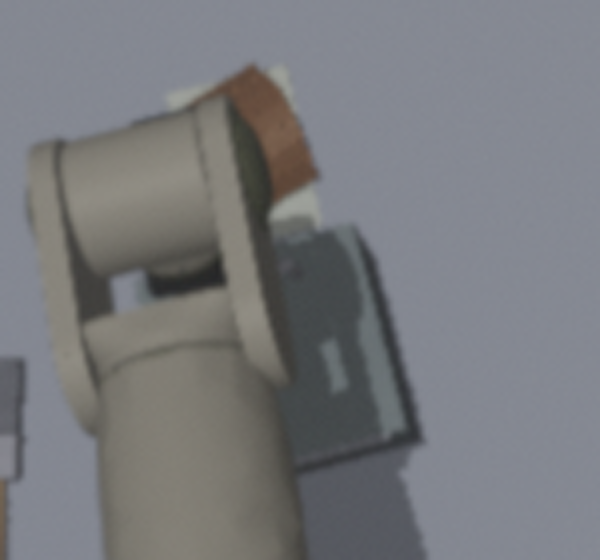

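The side view shows the open fingers straddling the bar: tips at crop (262,197) and (327,135), bar midpoint about (300,200). Descending now.

Request:
play_rows:
  moves:
    - {"claw": 1, "translation": [0.34, -0.19, 1.5], "turn": [0, 0, -0.007]}
    - {"claw": 1, "translation": [0.34, -0.19, 3.2], "turn": [0, 0, -0.007]}
    - {"claw": 1, "translation": [0.34, -0.19, 4.9], "turn": [0, 0, -0.007]}
    - {"claw": 1, "translation": [0.34, -0.19, 6.2], "turn": [0, 0, -0.007]}
    - {"claw": 1, "translation": [0.34, -0.19, 6.36], "turn": [0, 0, -0.007]}

```text
t: 2.7
eef_pos: [0.5378, 0.2658, 0.1493]
orientation: [-0.001, 0.606, 0.795, -0.001]
force: [0.0, -0.5, -0.4]
gripper_width: 0.0877
```

```bash
python3 - <<'E'
from g import *
from workcell import *
go([.5416,.2631,.1503],.2611)
for n,(r0,r1,c0,c1) in {"side":(130,230,160,280)}.items():
    im=get_image(n)[:,:,::-1]; cv2.imwrite(f"pics/{n}2.png",cv2.resize(im[r0:r1,c0:c1],None,fx=6,fy=6,interpolation=cv2.INTER_CUBIC))
E
```

```text
t 2.7 pos [0.5378 0.2658 0.1493] q [-0.0013  0.606   0.7954 -0.0014] F [ 0.0362 -0.4915 -0.3609] w 0.08772509548470232
translation cm [-0.3651  0.2946 -0.0983] turn [-0.0039 -0.0004  0.0076] J [ 0.2638  0.5554  1.3768  0.0004  1.2133 -0.005 ]
```

View pics/side2.png

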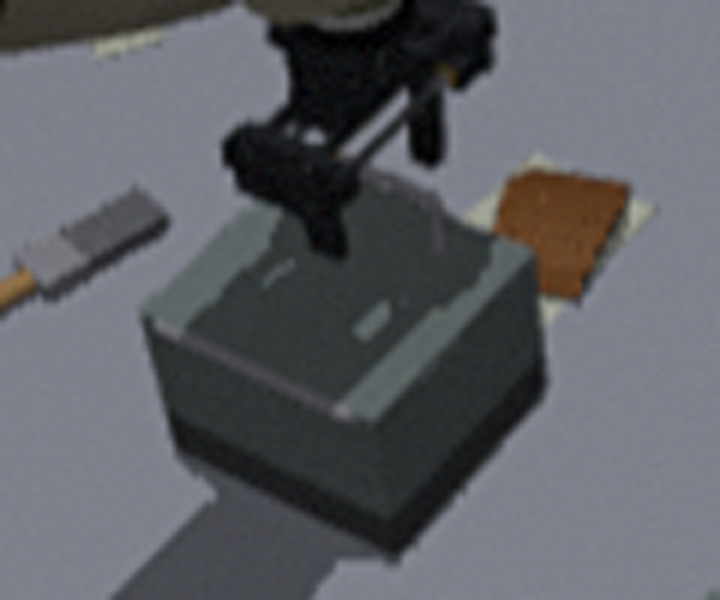

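Side view: the fingertips at crop (328,250) and (430,160) are on either side of the bar, and nothing is touching. Closing.

Request:
play_rows:
  moves:
    - {"claw": 1, "translation": [-0.36, 0.29, 0], "turn": [0, 0, 0.008]}
    - {"claw": 0.6, "translation": [-0.36, 0.29, 0], "turn": [0, 0, 0.008]}
    - {"claw": 0.35, "translation": [-0.36, 0.29, 0], "turn": [0, 0, 0.008]}
    - {"claw": 0.25, "translation": [-0.36, 0.29, 0], "turn": [0, 0, 0.008]}
    - {"claw": 0.25, "translation": [-0.36, 0.29, 0], "turn": [0, 0, 0.008]}
  grip_force: 15

```text
t: 3.25
eef_pos: [0.5421, 0.263, 0.1503]
orientation: [-0.001, 0.609, 0.793, -0.001]
force: [-0.8, 0.7, -0.4]
gripper_width: 0.0579
```

```bash
python3 - <<'E'
from g import *
from workcell import *
go([.5416,.2631,.1503],.2611)
for n,(r0,r1,c0,c1) in {"side":(130,230,160,280)}.items():
    im=get_image(n)[:,:,::-1]; cv2.imwrite(f"pics/{n}3.png",cv2.resize(im[r0:r1,c0:c1],None,fx=6,fy=6,interpolation=cv2.INTER_CUBIC))
E
```

```text
t 3.25 pos [0.5421 0.263  0.1503] q [-0.0008  0.6094  0.7929 -0.0008] F [-0.7735  0.7403 -0.377 ] w 0.05793526465872426
translation cm [ 0.0206 -0.05   -0.0042] turn [-0.0023 -0.0003 -0.0009] J [ 0.2574  0.5593  1.3678  0.0003  1.2169 -0.003 ]
```

View pics/side3.png

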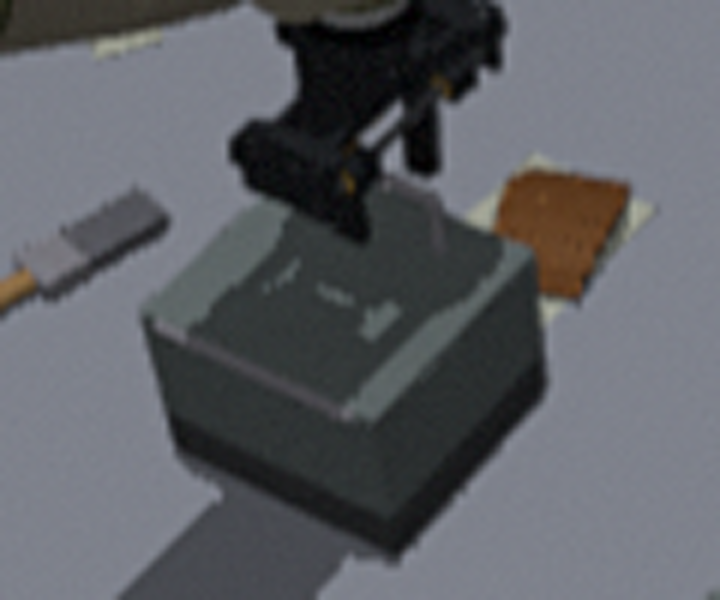

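The bar (crop 385–440, 180–215) is still between the fingers and the gap is 58 mm. I'll keep closing.

Request:
play_rows:
  moves:
    - {"claw": 0, "translation": [0, -0.05, 0], "turn": [0, 0, 0]}
    - {"claw": 0, "translation": [0, -0.05, 0], "turn": [0, 0, 0]}
    - {"claw": 0, "translation": [0, -0.05, 0], "turn": [0, 0, 0]}
    - {"claw": 0, "translation": [0, -0.05, 0], "turn": [0, 0, 0]}
    - {"claw": 0, "translation": [0, -0.05, 0], "turn": [0, 0, 0]}
  grip_force: 15

```text
t: 3.8
eef_pos: [0.5416, 0.2629, 0.1502]
orientation: [-0.001, 0.609, 0.793, -0.001]
force: [0.3, -1.8, -0.3]
gripper_width: 0.0144
```

Request:
play_rows:
  moves:
    - {"claw": 0, "translation": [0, 0, 0], "turn": [0, 0, 0]}
    - {"claw": 0, "translation": [0, 0, 0], "turn": [0, 0, 0]}
    - {"claw": 0, "translation": [0, 0, 0], "turn": [0, 0, 0]}
    - {"claw": 0, "translation": [0, 0, 0], "turn": [0, 0, 0]}
    - {"claw": 0, "translation": [0, 0, 0], "turn": [0, 0, 0]}
  grip_force: 25

```text
t: 4.3
eef_pos: [0.5431, 0.2633, 0.151]
orientation: [0.001, 0.609, 0.793, 0.001]
force: [6.6, 1.7, -0.6]
gripper_width: 0.0084
```

```bash
python3 - <<'E'
from g import *
from workcell import *
go([.5416,.2631,.1503],.2611)
for n,(r0,r1,c0,c1) in {"side":(130,230,160,280)}.items():
    im=get_image(n)[:,:,::-1]; cv2.imwrite(f"pics/{n}4.png",cv2.resize(im[r0:r1,c0:c1],None,fx=6,fy=6,interpolation=cv2.INTER_CUBIC))
E
```

```text
t 4.3 pos [0.5431 0.2633 0.151 ] q [0.0005 0.6094 0.7928 0.0011] F [ 6.6262  1.684  -0.5685] w 0.008384159495076572
translation cm [ 0.021  -0.1519  0.0686] turn [ 0.0024 -0.0005 -0.001 ] J [ 0.2573  0.5582  1.3675  0.0006  1.2135 -0.0031]
```

View pics/side4.png

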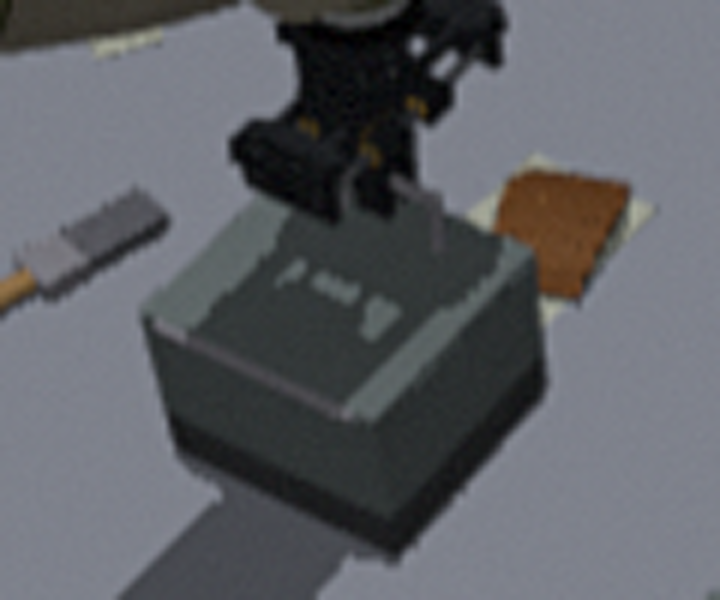

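The grip is on: the gap has stopped at 8.4 mm and the image shows the bar between the pads. A 6.6 N centring pull says the bar lies about 1–2 mm further out than the fit. Next is the opening arc, leaning the gripper partly with the lid.

```bash
cat > arc.py <<'E'
from g import *
import sys
YAW=.2611;EX=np.array([np.cos(YAW),np.sin(YAW),0]);Z=np.array([0,0,1.]);YB=np.cross(Z,EX)
H=np.array([.5431,.2633,0])-.14*EX+np.array([0,0,.123]); OFF=.018
def pose(th,k=20/45):
    p=k*th;bar=H+EX*(.14*np.cos(th)-.046*np.sin(th))+Z*(.14*np.sin(th)+.046*np.cos(th))
    d=-Z*np.cos(p)+EX*np.sin(p)
    y=-EX*np.cos(p)-Z*np.sin(p)
    M=np.c_[np.cross(y,d),y,d]
    return bar+OFF*d,M
def rows(ths):
    s=state();q=s["orientation"];R0=R.from_quat([q[1],q[2],q[3],q[0]]).as_matrix()
    print("t",s["t"],"pos",s["eef_pos"],"F",s["force"],"w",s["gripper_width"])
    for th in ths:
        P,M=pose(np.radians(th))
        if M[:,1]@R0[:,1]<0: M[:,:2]*=-1
        print(th,"tr",(R0.T@(P-s["eef_pos"])*100).round(2),"turn",R.from_matrix(R0.T@M).as_rotvec().round(3))
def angle():
    s=state();q=s["orientation"];R0=R.from_quat([q[1],q[2],q[3],q[0]]).as_matrix()
    v=s["eef_pos"]-OFF*R0[:,2]-H;print("est angle",np.degrees(np.arctan2(v[2],v@EX)-np.arctan2(.046,.14)),"radius",np.hypot(v[2],v@EX),"lat",v@YB,"F",s["force"],"w",s["gripper_width"])
if __name__=="__main__":
    angle();rows([float(a) for a in sys.argv[1:]])
E
python3 arc.py 2 5 8 12 15
```

```text
est angle 0.0001039679142917705 radius 0.14734465684564182 lat -5.3088938579154824e-05 F [6.7997 3.1102 0.6799] w 0.008309814853135474
t 4.35 pos [0.5431 0.2633 0.151 ] F [6.7997 3.1102 0.6799] w 0.008309814853135474
2.0 tr [ 0.   -0.14 -0.49] turn [-0.013 -0.    -0.001]
5.0 tr [ 0.   -0.38 -1.21] turn [-0.036 -0.    -0.001]
8.0 tr [ 0.   -0.66 -1.91] turn [-0.06  -0.    -0.001]
12.0 tr [ 0.   -1.09 -2.82] turn [-0.091 -0.    -0.001]
15.0 tr [ 0.   -1.45 -3.48] turn [-0.114 -0.    -0.001]
```

Request:
play_rows:
  moves:
    - {"claw": 0, "translation": [0, -0.14, -0.49], "turn": [-0.013, 0, 0]}
    - {"claw": 0, "translation": [0, -0.38, -1.21], "turn": [-0.036, 0, 0]}
    - {"claw": 0, "translation": [0, -0.66, -1.91], "turn": [-0.06, 0, 0]}
    - {"claw": 0, "translation": [0, -1.09, -2.82], "turn": [-0.091, 0, 0]}
    - {"claw": 0, "translation": [0, -1.45, -3.48], "turn": [-0.114, 0, 0]}
  grip_force: 30

```text
t: 4.85
eef_pos: [0.5286, 0.2593, 0.1866]
orientation: [0.036, 0.608, 0.791, 0.047]
force: [1.3, -0.8, -4.0]
gripper_width: 0.008
```

```bash
python3 arc.py 17 20 23 26 29; python3 - <<'E'
from g import *
from workcell import *
im=get_image("side")[:,:,::-1]; cv2.imwrite("pics/side5.png",cv2.resize(im[110:230,160:280],None,fx=5,fy=5,interpolation=cv2.INTER_CUBIC))
E
```

```text
est angle 15.379193655115921 radius 0.14743685721146044 lat -0.00012792155299701198 F [ 1.3245 -0.8012 -3.9803] w 0.007992168308950845
t 4.85 pos [0.5286 0.2593 0.1866] F [ 1.3245 -0.8012 -3.9803] w 0.007992168308950845
17.0 tr [ 0.01 -0.18 -0.37] turn [-0.013 -0.    -0.001]
20.0 tr [ 0.01 -0.52 -1.04] turn [-0.036 -0.    -0.001]
23.0 tr [ 0.01 -0.9  -1.69] turn [-0.06  -0.    -0.001]
26.0 tr [ 0.01 -1.31 -2.31] turn [-0.083 -0.    -0.001]
29.0 tr [ 0.01 -1.75 -2.92] turn [-0.106 -0.    -0.001]
```

View pics/side5.png

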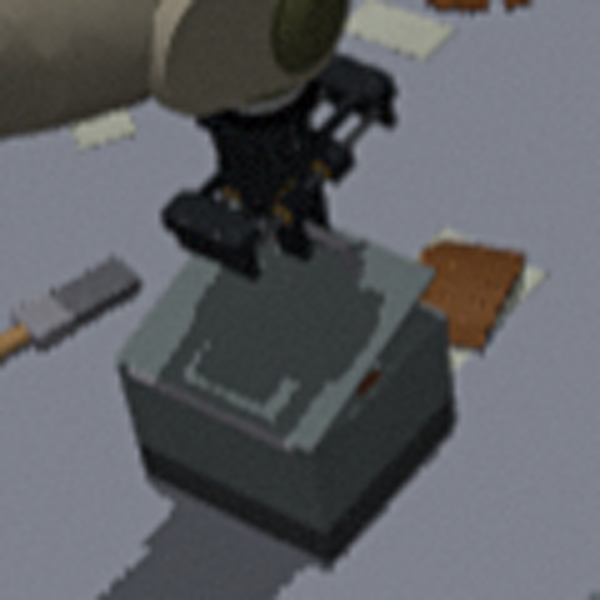

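The lid is rising: its free far-right corner is now at crop (435,268), clear of the box rim at (450,315), and the gap shows. The wrist reads about 4 N down, as expected. Continuing.

Request:
play_rows:
  moves:
    - {"claw": 0, "translation": [0, -0.18, -0.37], "turn": [-0.013, 0, 0]}
    - {"claw": 0, "translation": [0, -0.52, -1.04], "turn": [-0.036, 0, 0]}
    - {"claw": 0, "translation": [0, -0.9, -1.69], "turn": [-0.06, 0, 0]}
    - {"claw": 0, "translation": [0, -1.31, -2.31], "turn": [-0.083, 0, 0]}
    - {"claw": 0, "translation": [0, -1.75, -2.92], "turn": [-0.106, 0, 0]}
  grip_force: 30

```text
t: 5.4
eef_pos: [0.5073, 0.2534, 0.2145]
orientation: [0.069, 0.605, 0.788, 0.089]
force: [0.6, -3.0, -5.8]
gripper_width: 0.0079
```

```bash
python3 arc.py 32 35 38 41 43
```

```text
est angle 29.636551673801236 radius 0.14714086361077727 lat -0.0002982282541971493 F [ 0.5636 -3.02   -5.7799] w 0.007939010981078194
t 5.4 pos [0.5073 0.2534 0.2145] F [ 0.5636 -3.02   -5.7799] w 0.007939010981078194
32.0 tr [ 0.03 -0.3  -0.5 ] turn [-0.022  0.001 -0.   ]
35.0 tr [ 0.03 -0.74 -1.11] turn [-0.045  0.001 -0.   ]
38.0 tr [ 0.03 -1.21 -1.69] turn [-0.068  0.001 -0.   ]
41.0 tr [ 0.03 -1.71 -2.24] turn [-0.092  0.001 -0.   ]
43.0 tr [ 0.03 -2.06 -2.59] turn [-0.107  0.001 -0.   ]
```

Request:
play_rows:
  moves:
    - {"claw": 0, "translation": [0.02, -0.3, -0.5], "turn": [-0.022, 0, 0]}
    - {"claw": 0, "translation": [0.02, -0.74, -1.11], "turn": [-0.045, 0, 0]}
    - {"claw": 0, "translation": [0.02, -1.21, -1.69], "turn": [-0.068, 0, 0]}
    - {"claw": 0, "translation": [0.02, -1.71, -2.24], "turn": [-0.092, 0, 0]}
    - {"claw": 0, "translation": [0.02, -2.06, -2.59], "turn": [-0.107, 0, 0]}
  grip_force: 30

```text
t: 5.9
eef_pos: [0.4812, 0.2463, 0.235]
orientation: [0.102, 0.601, 0.782, 0.131]
force: [1.5, -6.8, -7.8]
gripper_width: 0.0077
```

```bash
python3 arc.py 44 45; python3 - <<'E'
from g import *
from workcell import *
im=get_image("side")[:,:,::-1]; cv2.imwrite("pics/side6.png",im);cv2.imwrite("pics/side6c.png",cv2.resize(im[90:230,150:290],None,fx=5,fy=4.2857*5/4.2857,interpolation=cv2.INTER_CUBIC)[:600])
im=get_image("top")[:,:,::-1]; cv2.imwrite("pics/top6.png",im)
E
```

```text
est angle 43.361382020794956 radius 0.14669527163991652 lat -0.00041891382885978965 F [ 1.5063 -6.7536 -7.7948] w 0.007698334826345179
t 5.9 pos [0.4812 0.2463 0.235 ] F [ 1.5063 -6.7536 -7.7948] w 0.007698334826345179
44.0 tr [ 0.04 -0.05 -0.17] turn [-0.008  0.002 -0.   ]
45.0 tr [ 0.04 -0.21 -0.35] turn [-0.016  0.002 -0.   ]
```

View pics/side6c.png

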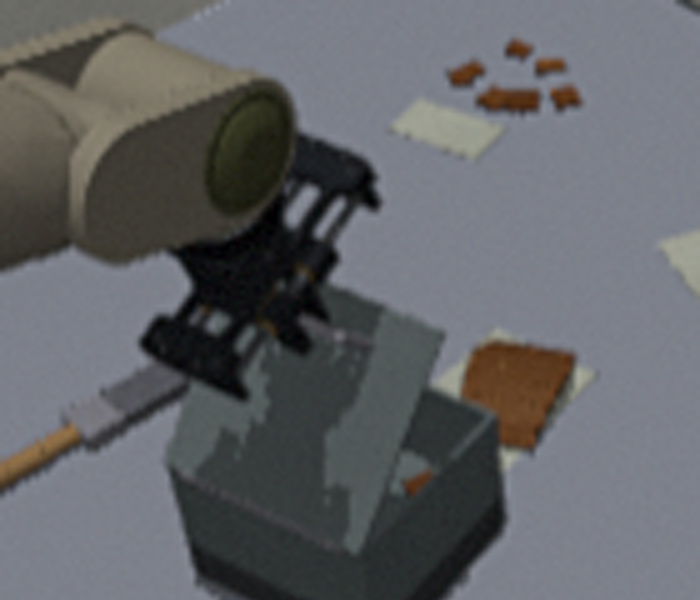

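View pics/top6.png

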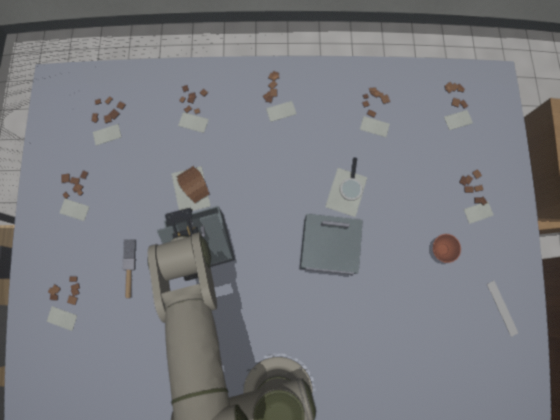

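```bash
cat > ang.py <<'E'
from arc import *
def corners(th,H=H,yaw=YAW):
    ex=np.array([np.cos(yaw),np.sin(yaw),0]);yb=np.cross(Z,ex);u=ex*np.cos(th)+Z*np.sin(th);n=-ex*np.sin(th)+Z*np.cos(th)
    g=lambda x,y,z:H+u*x+yb*y+n*z
    return {"FRt":g(.17,-.09,.006),"FLt":g(.17,.09,.006),"FRb":g(.17,-.09,0),"NRt":g(0,-.09,.006),"NLt":g(0,.09,.006),"B1":g(.14,.038,.046),"B2":g(.14,-.038,.046)}
if __name__=="__main__":
    for a in(0,40,43,45,50):
        c=corners(np.radians(a));print(a,{k:(((proj("side",v)[0]+.4-[150,90])*5).round(0)).tolist() for k,v in c.items()})
E
python3 ang.py
python3 - <<'E'
import cv2
im=cv2.imread("pics/side6.png");cv2.imwrite("pics/z6.png",cv2.resize(im[140:210,175:255],None,fx=8,fy=8,interpolation=cv2.INTER_CUBIC))
E
```

```text
0 {'FRt': [499.0, 410.0], 'FLt': [310.0, 327.0], 'FRb': [499.0, 416.0], 'NRt': [362.0, 554.0], 'NLt': [167.0, 459.0], 'B1': [333.0, 334.0], 'B2': [414.0, 370.0]}
40 {'FRt': [453.0, 337.0], 'FLt': [253.0, 251.0], 'FRb': [457.0, 339.0], 'NRt': [359.0, 559.0], 'NLt': [164.0, 464.0], 'B1': [265.0, 301.0], 'B2': [350.0, 339.0]}
43 {'FRt': [448.0, 335.0], 'FLt': [247.0, 249.0], 'FRb': [452.0, 336.0], 'NRt': [359.0, 559.0], 'NLt': [164.0, 464.0], 'B1': [258.0, 302.0], 'B2': [344.0, 340.0]}
45 {'FRt': [444.0, 334.0], 'FLt': [242.0, 247.0], 'FRb': [448.0, 335.0], 'NRt': [359.0, 559.0], 'NLt': [164.0, 464.0], 'B1': [253.0, 303.0], 'B2': [339.0, 342.0]}
50 {'FRt': [433.0, 333.0], 'FLt': [230.0, 246.0], 'FRb': [437.0, 334.0], 'NRt': [358.0, 560.0], 'NLt': [164.0, 465.0], 'B1': [241.0, 307.0], 'B2': [328.0, 346.0]}
```

View pics/z6.png

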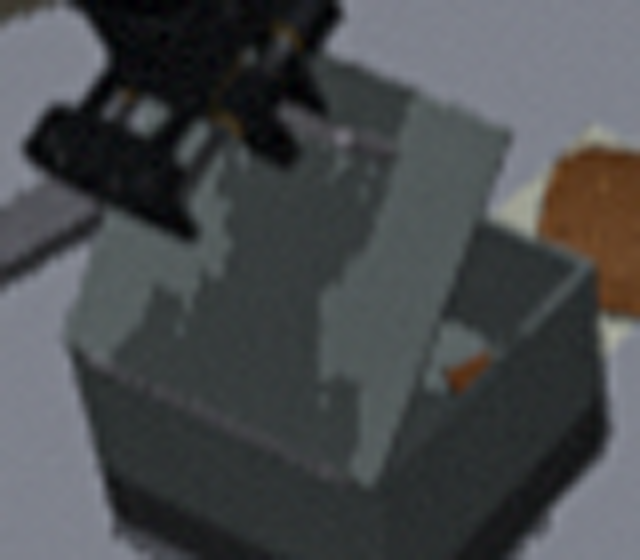

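The far-right lid corner at side pixel (238.6,155.9), corrected by the near corner's offset, gives about 43°. The kinematics give 43.4°, so the two agree. I'll add the last 1.6°, relieve the sideways force, and let it settle.

Request:
play_rows:
  moves:
    - {"claw": 0, "translation": [-0.05, -0.1, -0.2], "turn": [-0.008, 0, 0]}
    - {"claw": 0, "translation": [-0.1, -0.21, -0.35], "turn": [-0.016, 0, 0]}
    - {"claw": 0, "translation": [-0.15, -0.21, -0.35], "turn": [-0.016, 0, 0]}
    - {"claw": 0, "translation": [-0.15, -0.21, -0.35], "turn": [-0.016, 0, 0]}
    - {"claw": 0, "translation": [-0.15, -0.21, -0.35], "turn": [-0.016, 0, 0]}
  grip_force: 30

```text
t: 6.5
eef_pos: [0.4773, 0.245, 0.2372]
orientation: [0.105, 0.6, 0.781, 0.137]
force: [-1.9, 6.9, -7.5]
gripper_width: 0.008
```

```bash
python3 arc.py 45; python3 - <<'E'
from g import *
from workcell import *
im=get_image("side")[:,:,::-1]; cv2.imwrite("pics/side7.png",im);cv2.imwrite("pics/z7.png",cv2.resize(im[140:210,175:255],None,fx=8,fy=8,interpolation=cv2.INTER_CUBIC))
s=state();print(s["eef_pos"],s["joint_vel"],s["force"])
E
python3 arc.py 45
```

```text
est angle 45.237696221617014 radius 0.14657759183330482 lat -0.000720712491003598 F [-1.9111  6.9123 -7.5073] w 0.008020764544618595
t 6.5 pos [0.4773 0.245  0.2372] F [-1.9111  6.9123 -7.5073] w 0.008020764544618595
45.0 tr [ 0.07  0.1  -0.01] turn [-0.001 -0.001 -0.   ]
[0.4773 0.245  0.2372] [ 0.0005 -0.0006 -0.0002  0.0014  0.0011  0.0013] [-1.8714  7.007  -7.1251]
est angle 45.236651051854096 radius 0.1466179964591041 lat -0.0007093519496333425 F [-1.8714  7.007  -7.1251] w 0.007719590023016956
t 6.55 pos [0.4773 0.245  0.2372] F [-1.8714  7.007  -7.1251] w 0.007719590023016956
45.0 tr [ 0.07  0.1  -0.01] turn [-0.001 -0.001 -0.   ]
```

View pics/z7.png

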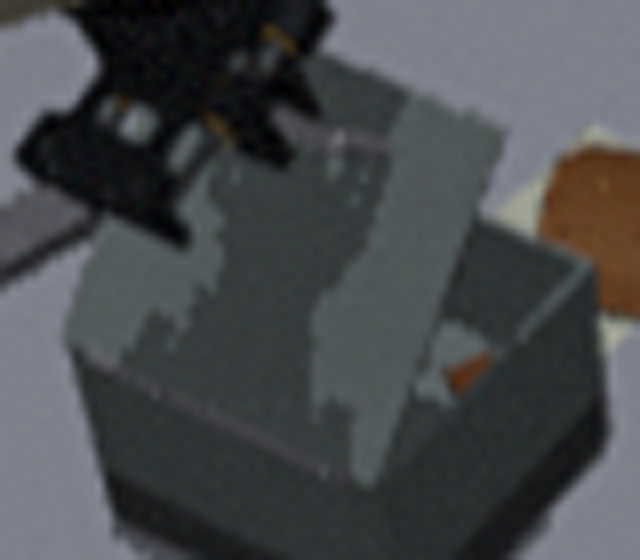

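The far corner at (238.0,155.6), corrected the same way, gives about 45°, and the kinematics give 45.2°. I'll do one short settle with a small sideways relief, then a final check.

Request:
play_rows:
  moves:
    - {"claw": 0, "translation": [0.07, 0, 0], "turn": [0, 0, 0]}
    - {"claw": 0, "translation": [0.07, 0, 0], "turn": [0, 0, 0]}
    - {"claw": 0, "translation": [0.07, 0, 0], "turn": [0, 0, 0]}
    - {"claw": 0, "translation": [0.07, 0, 0], "turn": [0, 0, 0]}
    - {"claw": 0, "translation": [0.07, 0, 0], "turn": [0, 0, 0]}
  grip_force: 30

```text
t: 7.05
eef_pos: [0.4772, 0.2452, 0.2372]
orientation: [0.106, 0.6, 0.781, 0.137]
force: [1.2, -5.5, -7.0]
gripper_width: 0.0073
```

```bash
python3 arc.py 45; python3 - <<'E'
from g import *
from workcell import *
im=get_image("side")[:,:,::-1]; cv2.imwrite("pics/side8.png",im)
a=cv2.imread("pics/side7.png").astype(int)[130:230,170:290]; print("diff",np.abs(a-im[130:230,170:290]).max(2).mean())
im=get_image("top")[:,:,::-1]; cv2.imwrite("pics/top8.png",im)
b=cv2.imread("pics/top0.png").astype(int)
for n,(r0,r1,c0,c1) in {"sherd":(165,206,170,215),"lens":(150,215,325,370),"bowl":(230,270,430,465),"brush":(235,300,120,140),"rbox":(210,280,295,365)}.items():
    print(n,np.abs(b[r0:r1,c0:c1]-im[r0:r1,c0:c1]).max(2).mean())
s=state();print(s["t"],s["joint_vel"],s["eef_pos"])
E
```

```text
est angle 45.256104404727324 radius 0.14655700169410332 lat -0.000496695377802465 F [ 1.2213 -5.4982 -6.9623] w 0.007346277448465897
t 7.05 pos [0.4772 0.2452 0.2372] F [ 1.2213 -5.4982 -6.9623] w 0.007346277448465897
45.0 tr [ 0.05  0.11 -0.01] turn [-0.001  0.     0.   ]
diff 2.35
sherd 2.252032520325203
lens 2.7087179487179487
bowl 2.4507142857142856
brush 2.4415384615384617
rbox 2.5010204081632654
7.15 [ 0.001   0.0014  0.0007  0.0007 -0.0007 -0.0002] [0.4772 0.2452 0.2372]
```

View pics/side8.png

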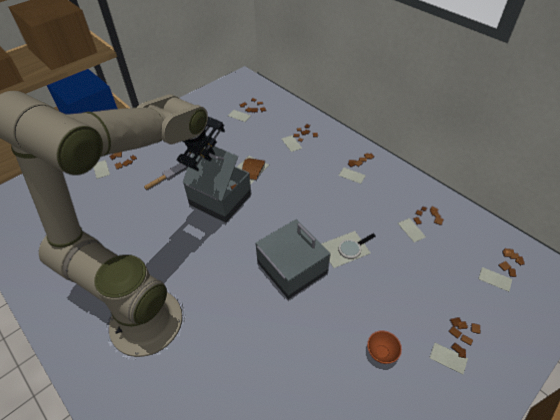

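The side view shows the left lid held open by the gripper at (215,165). The right box is shut, and the sherd (253,168), lens (350,249), bowl and brush are where they started. The arm is steady, so I'm handing the job in.

```bash
python3 -c "
from workcell import *
print(finish_job()); s=state(); print(s['t'],s['eef_pos'],s['gripper_width'])"
```

```text
the job is handed in; nothing more can be done
None
the job is handed in; nothing more can be done
```

The sherd lay beyond the left box, so I pinched that lid's bar from above and raised it along its hinge arc. I handed the job in with the gripper still holding the lid, gripping at 30 N, after about 7 s.

**Lid angle:** the arm's own position gives 45.3°, and the lid's far corner in the side picture gives about 45°, good to roughly 2°. The arm was at rest in the last reading.

**Other things:** the last top picture shows only noise-level change around the sherd, lens, bowl, brush and right box since the start. The right box is still shut.

**What did not quite fit:**
- About 5–7 N of sideways force remains at the wrist. It changed sign when I shifted the tool by about 1–2 mm, so I take it to be friction along the bar; it is well below the limits.
- The measured finger opening was 7–8 mm on a 10 mm bar. The pictures show the bar between the pads, and the arc radius stayed within 1 mm, so I saw no slipping.

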